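# Lay out the walnut chair-back segments for gluing

### The arm

A 7-joint arm with a two-finger parallel gripper is mounted at the origin on the work surface. World frame = base frame: x ahead of the robot, y to its left, z up, the work surface at z = 0. Lengths are in mm, angles in rad, forces in N, time in s.
With the tool pointing down it reaches from about 400 to 900 mm from the base axis. Payload 5.6 kg.
Tool frame: the origin (TCP) lies midway between the tips of the shut fingers; the grasp point (between the pads) lies 19 mm behind it; x points along the fingers, y is the direction in which the jaws open and shut, and the axes are right-handed (so a half turn about x gives the same grasp; the last joint's range is limited). The gripper opens to 92 mm and grips with 3 to 60 N. Pads are 20 mm wide; open, the fingers measure 128 mm over their backs; the gripper's body (75 mm by 189 mm) begins 69 mm behind the grasp point.
Start: joints at [-1.151, 0.468, -0.012, 1.603, 0.006, 1.071, -0.056], TCP at [290.236, 581.612, 214.592] pointing down, gripper open.
Joint ranges: [-2.53, 2.53], [-0.31, 2.02], [-1.57, 1.55], [0.28, 2.44], [-1.29, 4.43], [0.15, 1.84], [-2.92, 2.92]. Speed limits (rad/s): [2.57, 2.57, 3.14, 3.14, 3.14, 3.14, 3.14].

### API

Orientations are given as a rotation vector (axis times angle).
In Python, from cell import robot, grip, kin, viewer gives the robot as it stands. Calls block until the motion is done:
- robot.movep(position, orientation): joint-space move of the TCP to a pose.
- robot.servo_line(position, feed=150, rotation=None): straight line of the TCP; rotation=None keeps the orientation; feed is the mean speed in mm/s.
- robot.goto_joints(angles): joint-space move.
- grip(opening, newtons=None): opening from 0.0 (shut) to 1.0 (fully open); newtons is the grip in N (None keeps the last); returns when the fingers have stopped.
- robot.hold(seconds).
- kin.ik(position, orientation): joint angles nearest the present ones, or None.
- robot.observe(): the state.
- viewer.read_camera(name): name is "side" or "top"; returns the picture (400x640x3 uint8, red, green, blue); there is no depth.
- viewer.camera_info(name): a dict with "camera_matrix" (3x3 intrinsics, pixels), "R" (3x3) and "t" (3): a world point X has camera coordinates R X + t. Camera axes: x right, y down, z forward; pixel columns grow to the right and rows downward; lengths in mm; the calibration is good to about 2 mm. A picture is of the moment at which its call begins. camera_info takes no time and is no camera call.
A pose or a line that the arm cannot do raises robot.IKError and nothing moves.
- robot.job_done(): hands the job in, once; it reports no verdict.
Trained networks look in the newest picture that a camera, given by its name, has taken for a name from the list of things; names that differ only in an ending like _2 or _b are one class to them, and where a whole thing is asked for, a point or a joint stands for the part that bears it (a point fixed in the world has none). Each returns a list of dicts, best first, with "confidence" (0 to 1); they miss things now and then, are a little off and sometimes report something else, mostly with a low value. They report only what shows in the picture. A call takes as long as a camera call. They do not tell look-alikes from the thing itself.
- viewer.silhouettes(name, camera): "mask" (400x640 bool, what is visible of it).
- viewer.pinpoint(name, camera): "at" ([x, y, z] in mm, in the coordinates of the camera as it stood for that picture, good to about 4 mm: a listed point, or the origin of a listed thing).
The state is a dict: "t": time; "joints": joint angles; "joint_velocities": joint speeds; "joint_torque": joint torques, N m; "tcp_pos": TCP position; "tcp_rot": TCP orientation; "contact_force": force on the tool from outside, world axes, zero at the start; "wrist_torque": the same for the moment, N m; "grip_width": opening from 0.0 (shut) to 1.0 (fully open).
Only numpy, scipy, OpenCV 4.12 (cv2) and the standard library are available. Lean on these libraries where they do the work, as an engineer would, in place of code of your own. Each camera call takes 0.05 s, during which the arm holds its last target. There are 200 camera calls.

### The job

Take the two dark walnut segments out of the blue pocket tray and lay them flat on the white board, one centred along each green stripe, both with the outside of their arch towards the red fence. Set them down on the board rather than dropping them, and leave the pale segments in their pockets and the glue bottle and tape measure where they stand.

Things in the scene. Friction and masses are not known exactly. Their poses are not given: they have to be found in the camera images.
- walnut_a: Dark brown walnut segment: arc-shaped bar, section 24 mm wide x 26 mm high, lying flat; 158 mm long over the ends (own x), 37 mm over the bow (own y), 65 g. Origin: underside, centre of that 158 x 37 outline; z up. Own +y points to the outside (convex side) of the arch. At mid-length the bar's centreline is 6.6 mm towards +y from the origin.
- walnut_b: A second, identical dark brown walnut segment; same origin and axes as walnut_a.
- walnut_a_grip (a point): Centre of the top face of walnut_a at mid-length (26 mm above its underside); axes as the segment's: the bar runs along x here and is 24 mm wide along y.
- walnut_b_grip (a point): The same point of walnut_b.
- beech_a: Pale wood segment of the same shape, origin and axes as the walnut ones; stays in its pocket.
- beech_b: A second pale wood segment; stays in its pocket.
- tray: Fixed blue tray, 196 (own x) x 344 mm (own y), 20 mm high, floor 6 mm thick; origin underside centre. Four pockets at y = -120, -40, 40, 120 mm, each 176 x 56 mm, long along x, one segment in each, any order, arching either way. Dividers only at the pocket ends: the middle 84 mm is an open finger channel. Neighbours are 35 to 75 mm apart, so a fully open gripper may strike them.
- board: Fixed white lay-up board, 240 mm (own x) by 200 mm (own y), 12 mm thick, with a red fence along its +x edge and two green painted stripes along y. Origin at the underside centre.
- stripe_far (a point): Centre of the green stripe nearer the fence, on the board's top face (12 mm above the table); stripe 44 mm wide along the board's x, 166 mm long along its y, no thickness. Axes as the board's.
- stripe_near (a point): Centre of the other green stripe, same size, 90 mm away from the first on the side away from the fence.
- fence (a point): Middle of the red fence, which is 14 mm thick (board x), 200 mm long (board y) and rises 20 mm above the board's top face; 81 mm from the centre of the stripe beside it.
- glue: Yellow glue bottle, 60 mm wide, 170 mm high, a bystander; origin at its underside.
- tape: Yellow tape measure, 65 x 65 x 35 mm, a bystander; origin at its underside.
There are look-alikes about, which are no part of the job. What is shaped like the walnut_a but orange or turquoise is not meant.

How it is judged:
By the outcome, as a careful person would: the job done as asked, in the order asked, and still so for the second after the job is handed in, with the robot touching nothing.
It also fails if it takes over 56 s, if anything falls off the work surface, if the arm or the gripper's body presses on something with over 40 N, if the wrist force passes 120 N, or if a joint passes its speed limit or range.

## Working session

There is one attempt and no reset: what is moved stays moved. The work goes in short steps, each a Python script; the robot and the scene stay as the last script left them, time stands still between calls to the robot, and variables do not carry over. Pictures are saved under pics/ and viewed, about 8 in all and at most 12, crops included, and the job is handed in when it is done.

```bash
ls; mkdir -p pics
python3 - <<'E'
from cell import robot, grip, kin, viewer
import cv2, numpy as np
for c in ("top","side"):
    im=viewer.read_camera(c); cv2.imwrite(f"pics/{c}0.png",im[:,:,::-1])
    i=viewer.camera_info(c); R,t=np.array(i["R"]),np.array(i["t"])
    print(c,np.round(i["camera_matrix"],1).tolist(),"cam at",np.round(-R.T@t))
    for n in ("walnut_a","walnut_a_grip","beech_a","tray","board","stripe_far","stripe_near","fence","glue","tape"):
        for d in viewer.pinpoint(n,c):
            X=R.T@(np.array(d["at"])-t); p=i["camera_matrix"]@np.array(d["at"]); p=p[:2]/p[2]
            print(n,round(d["confidence"],2),np.round(X,1),np.round(p))
s=robot.observe();print(s["t"],s["tcp_rot"],s["grip_width"])
E
```

```text
pics
top [[505.4, 0.0, 322.3], [0.0, 505.4, 205.1], [0.0, 0.0, 1.0]] cam at [ 373.   -6. 1473.]
walnut_a 0.88 [ 306.1 -205.5   -0.4] [400. 298.]
walnut_a 0.8 [274.4 355.3   4.2] [204. 310.]
walnut_a 0.79 [523.4 256.8   5.4] [240. 224.]
walnut_a 0.68 [ 8.388e+02 -1.384e+02 -8.000e-01] [373. 119.]
walnut_a 0.55 [548.5 325.    3.4] [217. 215.]
walnut_a_grip 0.86 [528.8 259.7  33. ] [237. 221.]
walnut_a_grip 0.83 [ 841.2 -137.1   28.3] [373. 115.]
walnut_a_grip 0.74 [280.7 364.4  33. ] [198. 309.]
walnut_a_grip 0.61 [ 303.5 -210.7   30.9] [403. 300.]
beech_a 0.95 [504.7 172.1  10.6] [268. 230.]
beech_a 0.88 [483.7 103.4   6.1] [292. 237.]
beech_a 0.36 [ 671.8 -235.5   23.2] [408. 171.]
tray 0.91 [518.8 211.8  -0.6] [255. 225.]
board 0.92 [ 561.  -224.3    1.3] [404. 210.]
stripe_far 0.67 [ 591.7 -223.3   13.3] [404. 199.]
stripe_near 0.62 [ 497.4 -217.2   12.1] [403. 231.]
fence 0.56 [ 668.2 -234.3   21.8] [408. 173.]
fence 0.45 [544.7 335.8  36.4] [211. 215.]
fence 0.31 [526.7 257.7  34.2] [238. 221.]
glue 0.66 [513.2 523.   -1.3] [150. 228.]
tape 0.78 [ 450.  -480.2    1.6] [494. 248.]
[... 561 characters left out ...]
61.4  34.3] [279. 176.]
walnut_a_grip 0.3 [485.6 102.4   7.8] [290. 208.]
beech_a 0.83 [482.7 101.6   8. ] [289. 209.]
beech_a 0.69 [503.9 176.1   6.8] [284. 195.]
board 0.59 [ 554.6 -221.3    3.7] [353. 257.]
stripe_far 0.78 [ 586.4 -223.6   11.8] [361. 252.]
stripe_far 0.19 [551.4 331.1  33.3] [275. 165.]
stripe_near 0.8 [ 502.6 -217.     9.7] [341. 262.]
stripe_near 0.4 [527.  261.9   7.7] [279. 181.]
fence 0.83 [ 668.6 -224.7   21.7] [379. 241.]
fence 0.6 [524.2 214.9   2.3] [284. 189.]
glue 0.76 [5.139e+02 5.264e+02 2.000e-01] [247. 149.]
glue 0.51 [ 669.4 -224.9   20.3] [380. 241.]
tape 0.76 [ 450.5 -476.4    0.7] [376. 328.]
1.1 [ 0.3629043   1.5400908  -0.36289884] 1.0011504238317555
```

Run:
```python
import cv2, numpy as np
a=cv2.imread("pics/top0.png")
cv2.imwrite("pics/top0c.png",np.hstack([cv2.resize(a[185:275,190:320],None,fx=3.07,fy=3.07,interpolation=3)[:276,:399],cv2.resize(a[150:250,340:470],None,fx=3.07,fy=3.07,interpolation=3)[:276,:399]]))
```

```text
(no output)
```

View pics/top0.png

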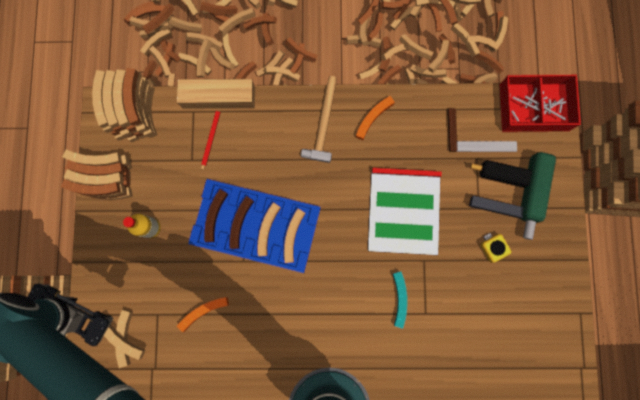

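View pics/top0c.png

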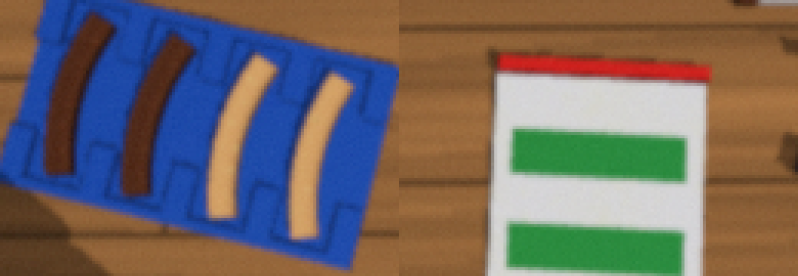

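Walnut segments are at pixels (216,215) and (241,222) in the top view, both arching to the left (+y). The beech ones sit at (268,230) and (293,237). The stripes are at (404,199) and (404,231), with the red fence above them at row 172. Next I fit the poses precisely.

```bash
cat > h.py <<'E'
from cell import robot, grip, kin, viewer
import cv2, numpy as np
from scipy.optimize import minimize, brentq
from scipy.spatial.transform import Rotation as Ro
a=brentq(lambda a:79/np.sin(a)*(1-np.cos(a))+24*np.cos(a)-37,.1,1); RO=79/np.sin(a)
th=np.linspace(-a,a,25)
P=np.vstack([np.c_[r*np.sin(t),r*np.cos(t)-RO+18.5] for r,t in((RO,th),(RO-24,th[::-1]))])
S=4
def proj(c,X):
    i=viewer.camera_info(c); q=(X@np.array(i["R"]).T+i["t"])@np.array(i["camera_matrix"]).T
    return q[:,:2]/q[:,2:]
def render(c,p,z0,box,out=P,h=26):
    x0,y0,x1,y1=box; m=np.zeros(((y1-y0)*S,(x1-x0)*S),np.uint8)
    R=np.array([[np.cos(p[2]),-np.sin(p[2])],[np.sin(p[2]),np.cos(p[2])]])
    for z in np.linspace(z0,z0+h,9 if h else 1):
        q=proj(c,np.c_[out@R.T+p[:2],np.full(len(out),z)])
        q=(q-[x0,y0]+.5)*S-.5
        cv2.fillPoly(m,[np.round(q*16).astype(np.int32)],255,shift=4)
    return cv2.resize(m,(x1-x0,y1-y0),interpolation=cv2.INTER_AREA)/255.
def colour(im,kind):
    r,g,b=[im[...,k].astype(int) for k in range(3)]
    return (g>r+25)&(g>b+25) if kind=="green" else (r>b+8)&(r<125)&(r-g>12) 
def fit(p,z0,kind,cams,ims,out=P,h=26,pad=70):
    D=[]
    for c in cams:
        q=proj(c,np.c_[np.array([[-1,-1],[1,-1],[1,1],[-1,1]])*pad+np.array(p[:2]),np.full(4,z0)])
        if pad: pass
        lo=np.floor(q.min(0)).astype(int)-4; hi=np.ceil(q.max(0)).astype(int)+4
        box=(*lo,*hi); m=colour(ims[c][lo[1]:hi[1],lo[0]:hi[0]],kind).astype(np.uint8)
        n,l,st,ce=cv2.connectedComponentsWithStats(m)
        pc=proj(c,np.array([[p[0],p[1],z0+h/2]]))[0]-lo
        k=min((k for k in range(1,n) if st[k,4]>60),key=lambda k:np.hypot(*(ce[k]-pc)))
        D.append((c,box,(l==k).astype(float)))
    f=lambda v:sum(np.abs(render(c,v,z0,b,out,h)-m).sum()/m.sum() for c,b,m in D)
    r=minimize(f,p,method="Nelder-Mead",options=dict(initial_simplex=np.array(p)+np.array([[0,0,0],[8,0,0],[0,8,0],[0,0,.15]]),xatol=.05,fatol=1e-4))
    return r.x,r.fun
def pics():return {c:viewer.read_camera(c) for c in("top","side")}
def rot(yaw):  # tool down, jaw axis y at heading yaw
    y=np.array([np.cos(yaw),np.sin(yaw),0]); x=np.array([0,0,-1.])
    return Ro.from_matrix(np.c_[x,y,np.cross(x,y)]).as_rotvec()
ST=np.array([[-22,-83],[22,-83],[22,83],[-22,83]],float)
E
python3 - <<'E'
from h import *
I=pics()
for cams in(["top"],["side"],["top","side"]):
    for n,p,z,k,o,h in(("w1",[546,328,-.25],6,"w",P,26),("w2",[525,259,-.25],6,"w",P,26),("far",[588,-223,0],12,"green",ST,0),("near",[500,-217,0],12,"green",ST,0)):
        if n[0]=="w":
            for fl in(0,np.pi):
                r=fit([p[0],p[1],1.3+fl],z,k,cams,I,o,h,100);print(cams,n,np.round(r[0],3),round(r[1],3))
        else: r=fit(p,z,k,cams,I,o,h,100);print(cams,n,np.round(r[0],3),round(r[1],3))
s=robot.observe();print(s["t"],Ro.from_rotvec(s["tcp_rot"]).as_matrix().round(2).tolist())
E
```

```text
['top'] w1 [ 6.02914e+02  3.12668e+02 -3.92000e-01] 0.925
['top'] w1 [596.293 254.842   4.63 ] 1.446Traceback (most recent call last):
  File "<stdin>", line 7, in <module>
  File "h.py", line 35, in fit
    r=minimize(f,p,method="Nelder-Mead",options=dict(initial_simplex=np.array(p)+np.array([[0,0,0],[8,0,0],[0,8,0],[0,0,.15]]),xatol=.05,fatol=1e-4))
    res = _minimize_neldermead(fun, x0, args, callback, bounds=bounds,
                               **options)
    fxr = func(xr)
    fx = function(np.copy(x), *(wrapper_args + args))
  File "h.py", line 34, in <lambda>
    f=lambda v:sum(np.abs(render(c,v,z0,b,out,h)-m).sum()/m.sum() for c,b,m in D)
               ~~~^^^^^^^^^^^^^^^^^^^^^^^^^^^^^^^^^^^^^^^^^^^^^^^^^^^^^^^^^^^^^^^
  File "h.py", line 34, in <genexpr>
    f=lambda v:sum(np.abs(render(c,v,z0,b,out,h)-m).sum()/m.sum() for c,b,m in D)
                          ~~~~~~^^^^^^^^^^^^^^^^
  File "h.py", line 16, in render
    q=proj(c,np.c_[out@R.T+p[:2],np.full(len(out),z)])
  File "h.py", line 10, in proj
    i=viewer.camera_info(c); q=(X@np.array(i["R"]).T+i["t"])@np.array(i["camera_matrix"]).T
ValueError: time passes only in moves, steps and waits
```

```bash
python3 - <<'E'
s=open("h.py").read()
s=s.replace('def proj(c,X):\n    i=viewer.camera_info(c);','INFO={c:viewer.camera_info(c) for c in("top","side")}\ndef proj(c,X):\n    i=INFO[c];').replace("        if pad: pass\n","")
open("h.py","w").write(s)
E
python3 - <<'E'
from h import *
I=pics()
for cams in(["top"],["side"],["top","side"]):
    for n,p,z,k,o,h in(("w1",[546,328,-.27],6,"w",P,26),("w2",[525,259,-.27],6,"w",P,26),("far",[588,-223,0],12,"green",ST,0),("near",[500,-217,0],12,"green",ST,0)):
        r=fit(p,z,k,cams,I,o,h,100);print(cams,n,np.round(r[0],3),round(r[1],3))
        if n[0]=="w": r=fit([p[0],p[1],p[2]+np.pi],z,k,cams,I,o,h,100);print(" flip",np.round(r[0],3),round(r[1],3))
s=robot.observe();print(s["t"],Ro.from_rotvec(s["tcp_rot"]).as_matrix().round(2).tolist())
E
```

```text
['top'] w1 [ 5.48459e+02  3.29291e+02 -2.57000e-01] 0.232
 flip [549.117 335.778   2.896] 0.551
['top'] w2 [ 5.26969e+02  2.54494e+02 -2.87000e-01] 0.224
 flip [528.764 260.211   2.864] 0.558
['top'] far [ 5.89030e+02 -2.25178e+02 -6.20000e-02] 0.045
['top'] near [ 4.98721e+02 -2.19322e+02 -6.40000e-02] 0.041
['side'] w1 [ 5.48000e+02  3.32778e+02 -2.47000e-01] 0.211
 flip [547.971 337.587   2.928] 0.322
['side'] w2 [ 5.27524e+02  2.56603e+02 -3.02000e-01] 0.185
 flip [529.52  262.076   2.854] 0.318
['side'] far [ 5.89201e+02 -2.22902e+02 -6.30000e-02] 0.062
['side'] near [ 4.99324e+02 -2.17423e+02 -6.80000e-02] 0.056
['top', 'side'] w1 [ 5.47913e+02  3.30989e+02 -2.48000e-01] 0.452
 flip [549.111 336.21    2.898] 0.878
['top', 'side'] w2 [ 5.26968e+02  2.55359e+02 -3.20000e-01] 0.412
 flip [529.141 260.879   2.866] 0.891
['top', 'side'] far [ 5.89016e+02 -2.24142e+02 -6.20000e-02] 0.112
['top', 'side'] near [ 4.99181e+02 -2.19163e+02 -5.60000e-02] 0.101
1.3 [[0.0, 0.45, 0.89], [-0.0, 0.89, -0.45], [-1.0, -0.0, 0.0]]
```

```bash
sed -i 's/else (r>b+8)&(r<125)&(r-g>12)/else (r>b+TH)\&(r<125)/; s/^S=4/S=4; TH=0/' h.py
python3 - <<'E'
import h
from h import *
I=pics(); out=[]
for th in(0,-10):
  h.TH=th
  for cams in(["top"],["side"]):
    for n,p in(("w1",[548,331,-.25]),("w2",[527,256,-.3])):
        r=fit(p,6,"w",cams,I,pad=75);print(th,cams,n,np.round(r[0],3),round(r[1],3))
        if th==0:
            c=cams[0]; q=proj(c,np.array([[r[0][0],r[0][1],19]]))[0].astype(int); x,y=q-[30,25]
            cr=cv2.resize(I[c][y:y+50,x:x+60,::-1],None,fx=6,fy=6,interpolation=0)
            m=(render(c,r[0],6,(x,y,x+60,y+50))>.5).astype(np.uint8)
            cs,_=cv2.findContours(cv2.resize(m,None,fx=6,fy=6,interpolation=0),0,2); cv2.drawContours(cr,cs,-1,(0,255,0),1)
            k=colour(I[c][y:y+50,x:x+60],"w").astype(np.uint8)
            cs,_=cv2.findContours(cv2.resize(k,None,fx=6,fy=6,interpolation=0),0,2); cv2.drawContours(cr,cs,-1,(255,255,0),1)
            out.append(cr)
cv2.imwrite("pics/fit.png",np.vstack([np.hstack(out[:2]),np.hstack(out[2:])]))
E
```

```text
0 ['top'] w1 [ 5.47475e+02  3.30102e+02 -2.36000e-01] 0.202
0 ['top'] w2 [ 5.26454e+02  2.55075e+02 -2.94000e-01] 0.185
0 ['side'] w1 [ 5.46883e+02  3.32049e+02 -2.70000e-01] 0.19
0 ['side'] w2 [ 5.27505e+02  2.56669e+02 -2.90000e-01] 0.156
-10 ['top'] w1 [ 5.46617e+02  3.29532e+02 -2.46000e-01] 0.173
-10 ['top'] w2 [ 5.25571e+02  2.55120e+02 -2.88000e-01] 0.162
-10 ['side'] w1 [ 5.47194e+02  3.32435e+02 -2.28000e-01] 0.167
-10 ['side'] w2 [ 5.27888e+02  2.56581e+02 -2.85000e-01] 0.133
```

View pics/fit.png

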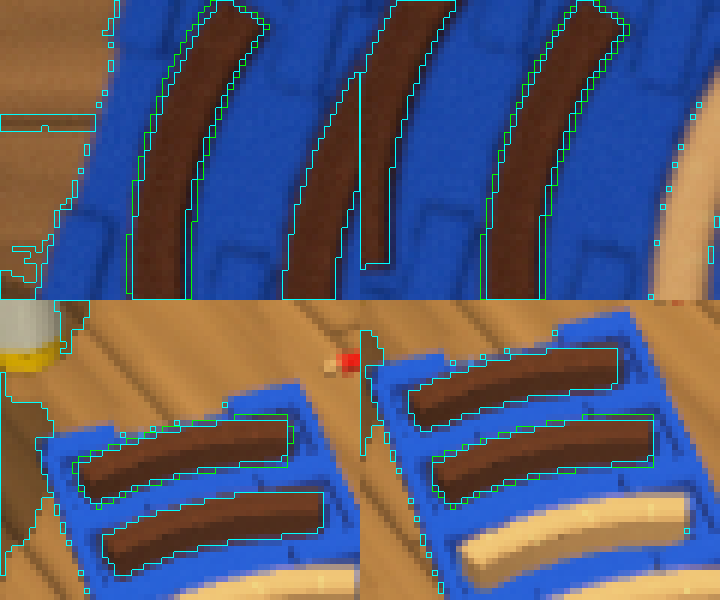

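The green and cyan outlines coincide in both cameras for both walnut segments, so the poses are good to about 2 mm. I'll average the two cameras and do the first one.

```bash
cat >> h.py <<'E'
def gp(p): return np.array([p[0]-6.6*np.sin(p[2]),p[1]+6.6*np.cos(p[2])])
def pick(p):
    g=gp(p); r=rot(p[2]+np.pi/2)
    robot.movep([*g,150],r); grip(.55)
    robot.servo_line([*g,45],feed=200); robot.servo_line([*g,10],feed=60)
    print("down",robot.observe()["contact_force"].__repr__())
    grip(0,20); s=robot.observe(); print("width mm",92*s["grip_width"])
    robot.servo_line([*g,25],feed=60); robot.servo_line([*g,150],feed=250)
    print("lifted",92*robot.observe()["grip_width"],robot.observe()["t"])
def place(p):
    g=gp(p); r=rot(p[2]+np.pi/2)
    robot.movep([*g,150],r); robot.servo_line([*g,40],feed=200); robot.servo_line([*g,18],feed=50)
    f0=np.array(robot.observe()["contact_force"])[2]; z=18
    while z>13.5:
        z-=.5; robot.servo_line([*g,z],feed=20)
        f=np.array(robot.observe()["contact_force"])[2]-f0
        if abs(f)>3: break
    print("touch z",z,"df",f)
    grip(.45); robot.servo_line([*g,40],feed=60); robot.servo_line([*g,150],feed=250)
    print("t",robot.observe()["t"])
H=np.pi/2
W1=[547,331,-.245];W2=[526.8,255.9,-.29];FAR=[589.1,-224.1,-.063-H];NEAR=[499.1,-218.4,-.063-H]
E
python3 - <<'E'
from h import *
for p,z in((W1,10),(W2,10),(FAR,15),(NEAR,15)): print(np.round(kin.ik([*gp(p),z],rot(p[2]+H)),2))
pick(W1)
I=pics(); cv2.imwrite("pics/lift1.png",I["side"][80:330,150:480,::-1])
E
```

```text
[-0.61  0.71  0.01  1.73 -0.02  0.7   0.73]
[-0.54  0.64  0.03  1.87 -0.03  0.63  0.79]
[-0.05  0.74  0.51  1.78 -0.5   0.75  0.65]
[-0.11  0.66  0.6   2.   -0.6   0.66  0.81]
down array([-0.41318594, -0.04143245, -0.27338285])
width mm 23.90704841296541
lifted 24.003557436590036 6.4833
```

View pics/lift1.png

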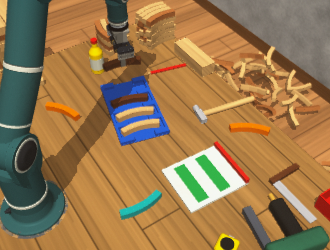

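The segment is held level in the gripper (crop pixel about (122,64)), its pocket is empty, and the width reads 24 mm. Placing it on the far stripe.

Run:
```python
from h import *
place(FAR)
robot.movep([*gp(W2),150],rot(W2[2]+H))
I=pics()
for c in("top","side"): r=fit(FAR,12,"w",[c],I,pad=95);print(c,np.round(r[0]-FAR,3),round(r[1],3))
cv2.imwrite("pics/placed1.png",np.hstack([cv2.resize(I["top"][150:270,330:460,::-1],None,fx=3,fy=3),cv2.resize(I["side"][210:330,290:420,::-1],None,fx=3,fy=3)]))
print(robot.observe()["t"])
```

```text
touch z 15.5 df 6.584168183581162
t 12.7583
top [ 1.084  0.932 -0.   ] 0.11
side [-0.204 -0.012 -0.005] 0.099
14.65
```

View pics/placed1.png

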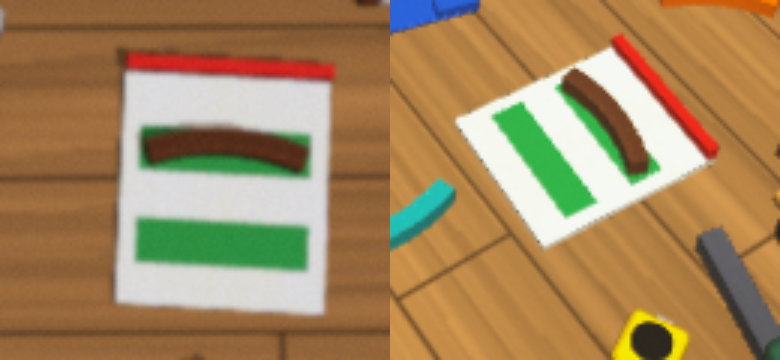

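The first segment lies on the far stripe (crop pixel (225,148)), arching towards the red fence and within about 1 mm of its target. Now the second.

Run:
```python
from h import *
pick(W2)
if 92*robot.observe()["grip_width"]>20:
    place(NEAR)
    robot.movep([450,150,300],rot(W2[2]+H))
    I=pics()
    for n,p in(("far",FAR),("near",NEAR)):
        for c in("top","side"):
            try: r=fit(p,12,"w",[c],I,pad=80);print(n,c,np.round(r[0]-p,3),round(r[1],3))
            except Exception as e: print(n,c,e)
    cv2.imwrite("pics/placed2.png",np.hstack([cv2.resize(I["top"][150:330,180:460,::-1],None,fx=1.4,fy=1.4),cv2.resize(I["side"][130:310,220:500,::-1],None,fx=1.4,fy=1.4)]))
print(robot.observe()["t"])
```

```text
down array([-0.0474183 ,  0.48566015,  0.21882027])
width mm 24.1125305783452
lifted 23.930857702852414 18.2167
touch z 16.0 df 3.9224915124726527
t 23.8583
far top [ 1.137  0.89  -0.003] 0.108
far side [-0.077 -0.541 -0.014] 0.113
near top [ 0.857  0.915 -0.005] 0.105
near side [-0.394 -0.705  0.003] 0.102
25.45
```

View pics/placed2.png

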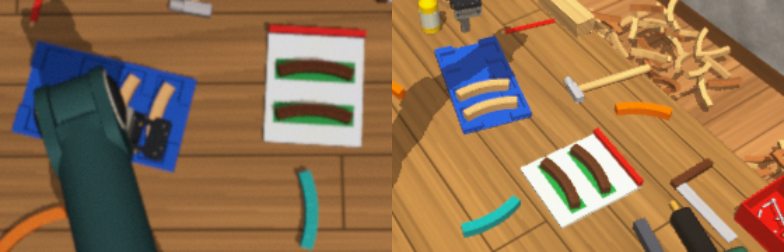

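Both walnut segments lie on the stripes (crop pixels (314,68) and (314,112)) and arch towards the fence. Both beech segments are in their pockets, and the arm is clear at z = 300 mm.

Run:
```python
from cell import robot
print(robot.job_done())
```

```text
the job is handed in; nothing more can be done
None
```

Both walnut segments are out of the tray and lie flat on the white board, one on each green stripe, with their arches towards the red fence. I handed the job in just after 25 s on the robot's clock, with the arm clear.

- **Placing:** I lowered each segment until it touched the board (4–7 N) before opening the gripper.
- **Final position check:** in both cameras the segments fit within about 1.2 mm per axis and 0.015 rad of the stripe centres. The two cameras disagree by 1–2 mm, which is within their calibration, and I used their average.
- **Bystanders:** the last pictures show both pale segments in their pockets and the glue bottle standing. The final crop did not include the tape measure. It was still there in the picture after the first placing, and the arm did not go near it.

No checks failed.

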